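# Scoop tube stoppers and hold the scoop level

### The job

With the hand scoop, scoop at least three of the loose yellow tube stoppers out of the steel tray, lift the scoop at least 12 cm clear of the bench, over the tray, and keep holding it there, level and still, so that they can be counted; the program finishes while the gripper holds the loaded scoop in the air. Do not touch the stoppers with the gripper, spill none outside the tray, and leave the other things on the bench where they are.

Things in the scene. Friction and masses are not known exactly. Their poses are not given: they have to be found in the camera images.
- scoop: Loose hand scoop (about 160 g) standing on its flat pan. Aluminium pan 90 mm long (x, -45 to +45), 76 mm wide (y), floor 3 mm thick; back wall 36 mm high, side walls 32 mm high from the back to x = +20; open mouth towards +x. Teal upright handle behind the pan, 24 (x) by 26 mm (y), from z = 52 to 114 mm, axis at x = -50. Origin: centre of the pan's underside; z up.
- scoop_grip (a point): Point on the axis of the scoop's teal handle, 85 mm above the pan's underside and 50 mm behind the pan's centre; a good height to grip, along the scoop's x or y.
- scoop_lip (a point): Middle of the scoop's front edge, at underside level, 52 mm ahead of the scoop's origin. The sloping lip is 1.5 mm thick; pushed along the tray floor (up to 1 mm above it) with up to 20 N it slides under stoppers that are backed up by the end wall.
- scoop_pan (a point): Middle of the scoop's pan, 12 mm above its underside.
- tray: Fixed rectangular steel tray, open on top: 238 mm long (its x), 112 mm wide (its y), 45 mm high outside; walls and floor 4 mm thick, so inside 230 by 104 mm. Walls upright. Origin: centre of its underside; the yellow stoppers stand in its +x half, the -x half is empty and leaves room for the scoop.
- cap0: One of seven alike loose yellow tube stoppers: round, 20 mm in diameter, 14 mm high, 10 g, upper and lower edges broadly bevelled (flat foot 9 mm across), smooth and slippery (low friction, about 0.15), standing upright in the tray. Origin: centre of its underside.
- cap1: One of seven alike loose yellow tube stoppers: round, 20 mm in diameter, 14 mm high, 10 g, upper and lower edges broadly bevelled (flat foot 9 mm across), smooth and slippery (low friction, about 0.15), standing upright in the tray. Origin: centre of its underside.
- cap2: One of seven alike loose yellow tube stoppers: round, 20 mm in diameter, 14 mm high, 10 g, upper and lower edges broadly bevelled (flat foot 9 mm across), smooth and slippery (low friction, about 0.15), standing upright in the tray. Origin: centre of its underside.
- cap3: One of seven alike loose yellow tube stoppers: round, 20 mm in diameter, 14 mm high, 10 g, upper and lower edges broadly bevelled (flat foot 9 mm across), smooth and slippery (low friction, about 0.15), standing upright in the tray. Origin: centre of its underside.
- cap4: One of seven alike loose yellow tube stoppers: round, 20 mm in diameter, 14 mm high, 10 g, upper and lower edges broadly bevelled (flat foot 9 mm across), smooth and slippery (low friction, about 0.15), standing upright in the tray. Origin: centre of its underside.
- cap5: One of seven alike loose yellow tube stoppers: round, 20 mm in diameter, 14 mm high, 10 g, upper and lower edges broadly bevelled (flat foot 9 mm across), smooth and slippery (low friction, about 0.15), standing upright in the tray. Origin: centre of its underside.
- cap6: One of seven alike loose yellow tube stoppers: round, 20 mm in diameter, 14 mm high, 10 g, upper and lower edges broadly bevelled (flat foot 9 mm across), smooth and slippery (low friction, about 0.15), standing upright in the tray. Origin: centre of its underside.
- bottle: Loose amber bottle, 44 mm in diameter, 90 mm high; bystander. Origin: centre of its underside.
- beaker: Loose clear cup, 50 mm across the rim, 60 mm high; bystander. Origin: centre of its underside.
- timer: Loose white timer 50 x 70 x 22 mm lying flat; bystander. Origin: centre of its underside.
- jar: Loose white jar with red cap, 60 mm in diameter, 70 mm high; bystander. Origin: centre of its underside.

How it is judged:
By the outcome, as a careful person would: the job done as asked, in the order asked, and still so for the second after the job is handed in, while the arm keeps its last pose, push and grip.
It also fails if it takes over 51 s, if anything falls off the work surface, if the arm or the gripper's body presses on something with over 40 N, if the wrist force passes 120 N, or if a joint passes its speed limit or range.

### The arm

A 7-joint arm with a two-finger parallel gripper is mounted at the origin on the work surface. World frame = base frame: x ahead of the robot, y to its left, z up, the work surface at z = 0. Lengths are in m, angles in rad, forces in N, time in s.
With the tool pointing down it reaches from about 0.4 to 0.9 m from the base axis. Payload 5.5 kg.
Tool frame: the origin (TCP) lies midway between the tips of the shut fingers; the grasp point (between the pads) lies 19 mm behind it (manip.grip_depth is the distance from the TCP to the grasp point, in m); z points along the fingers, x is the direction in which the jaws open and shut, and the axes are right-handed (so a half turn about z gives the same grasp; the last joint's range is limited). The gripper opens to 92 mm and grips with 3 to 60 N. Pads are 19 mm wide; open, the fingers measure 130 mm over their backs; the gripper's body (75 mm by 190 mm) begins 47 mm behind the grasp point.
Start: joints at [-1.03, 0.501, -0.427, 1.55, 0.221, 1.138, -0.21], TCP at [0.178, 0.625, 0.227] pointing down, gripper open.
Joint ranges: [-2.88, 2.88], [-0.31, 2.03], [-1.54, 1.56], [0.2, 2.42], [-1.41, 4.55], [0.19, 2.02], [-2.57, 2.57]. Speed limits (rad/s): [2.57, 2.57, 3.14, 3.14, 3.14, 3.14, 3.14].

### API

Orientations are given as a unit quaternion [x, y, z, w].
In Python, from bench import manip, effector, viewer gives the robot as it stands. Calls block until the motion is done:
- manip.move_pose(position, orientation): joint-space move of the TCP to a pose.
- manip.servo_line(position, ori=None, vel=0.15): straight line of the TCP; ori=None keeps the orientation; vel is the mean speed in m/s.
- manip.movej(angles): joint-space move.
- effector.open_jaws() and effector.close(f_grip=None): open the fingers fully, or close them until they stop; f_grip is the grip in N (None keeps the last).
- manip.sleep(seconds).
- manip.solve_ik(position, orientation): joint angles nearest the present ones, or None.
- viewer.get_image(name): name is "scene" or "top" or "wrist"; returns the picture (384x512x3 uint8, red, green, blue); there is no depth.
- viewer.get_calibration(name): a dict with "vfov" (degrees; the focal length in pixels is half the picture's height over the tangent of half this angle, whatever the lens; pixels are square), "cx", "cy" (the principal point, pixels), "eye" and "attitude" of the camera in the world. Camera axes: x right, y down, z forward; pixel columns grow to the right and rows downward; lengths in m; the calibration is good to about 2 mm. A picture is of the moment at which its call begins: read the wrist's pose just before it. get_calibration takes no time and is no camera call; for the wrist camera it gives the pose at the moment of the call.
A pose or a line that the arm cannot do raises manip.PlanningError and nothing moves.
- manip.hand_in(): hands the job in, once; it reports no verdict.
Readings, each from a call of its own:
- manip.current_clock(): time.
- manip.current_q(): joint angles.
- manip.current_joint_velocities(): joint speeds.
- manip.current_tau(): joint torques, N m.
- manip.current_tool_pos(): TCP position.
- manip.current_tcp_rot(): TCP orientation.
- manip.current_force(): force on the tool from outside, world axes, zero at the start.
- manip.current_wrist_torque(): the same for the moment, N m.
- manip.current_finger_gap(): finger opening in m.
Only numpy, scipy, OpenCV 4.12 (cv2) and the standard library are available. Lean on these libraries where they do the work, as an engineer would, in place of code of your own. Each camera call takes 0.05 s, during which the arm holds its last target.

## Working session

There is one attempt and no reset: what is moved stays moved. The work goes in short steps, each a Python script; the robot and the scene stay as the last script left them, time stands still between calls to the robot, and variables do not carry over. Pictures are saved under pics/ and viewed, and the job is handed in when it is done.

```bash
mkdir -p pics; ls
python3 - <<'E'
from bench import manip, effector, viewer
import cv2
for n in ("scene","top","wrist"):
    c=viewer.get_calibration(n); print(n,c)
    cv2.imwrite(f"pics/a_{n}.png",viewer.get_image(n)[:,:,::-1])
print(manip.current_clock(),manip.current_tool_pos(),manip.current_tcp_rot(),manip.grip_depth)
E
```

```text
pics
scene {'vfov': 52.879525007900284, 'cx': 252.5535646561462, 'cy': 196.97966078175358, 'eye': array([1.0246776 , 0.42616498, 0.87028985]), 'attitude': array([ 0.3743821 ,  0.86421567, -0.30659843, -0.13771974])}
top {'vfov': 55.981460640445604, 'cx': 260.3759029498427, 'cy': 191.6953429256891, 'eye': array([ 0.50022986, -0.00971651,  1.03278981]), 'attitude': array([-0.70517037,  0.70786258, -0.02544549,  0.03190376])}
wrist {'vfov': 63.62765363883155, 'cx': 257.0657892879782, 'cy': 193.23818029048468, 'eye': array([0.11094015, 0.64343374, 0.38508302]), 'attitude': array([0.79141143, 0.59726772, 0.0774442 , 0.10460218])}
0.15 [0.17811655 0.6245571  0.22590113] [ 7.98190250e-01  6.02404960e-01 -6.39225532e-04  4.24649267e-04] 0.0188
```

View pics/a_top.png

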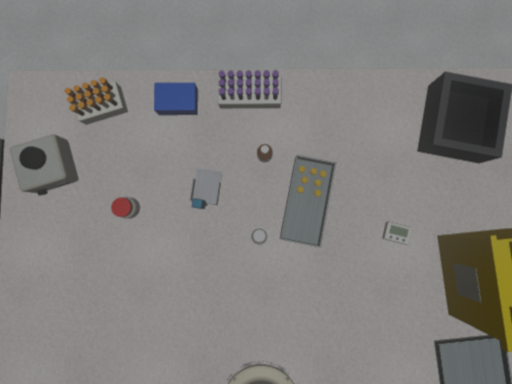

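View pics/a_scene.png

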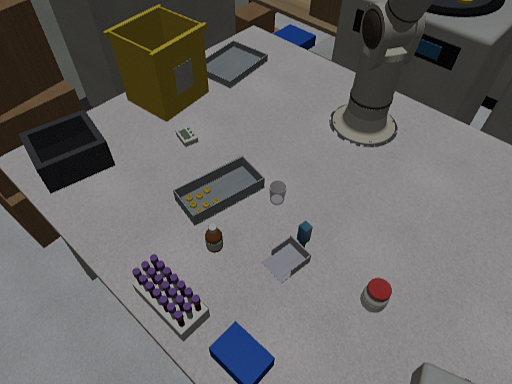

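The top view shows the scoop (pan near (206,185), teal handle near (198,203)), the tray (corners near (297,157), (333,161), (319,245), (281,237)) and the seven stoppers near (300–325, 168–193). Next I'll measure these.

```bash
cat > h.py <<'E'
from bench import manip, effector, viewer
import numpy as np, cv2
from scipy.spatial.transform import Rotation as R
def ray(c,uv):
    f=192/np.tan(np.radians(c['vfov']/2))
    uv=np.atleast_2d(np.asarray(uv,float))
    d=np.c_[(uv[:,0]-c['cx'])/f,(uv[:,1]-c['cy'])/f,np.ones(len(uv))]
    d=R.from_quat(c['attitude']).apply(d)
    return c['eye'],d/np.linalg.norm(d,axis=1)[:,None]
def onz(c,uv,z):
    e,d=ray(c,uv); return e+d*((z-e[2])/d[:,2])[:,None]
def tri(c1,p1,c2,p2):
    A=np.zeros((3,3));b=np.zeros(3)
    for c,p in((c1,p1),(c2,p2)):
        e,d=ray(c,p);d=d[0];M=np.eye(3)-np.outer(d,d);A+=M;b+=M@e
    x=np.linalg.solve(A,b)
    return x
def proj(c,P):
    f=192/np.tan(np.radians(c['vfov']/2))
    q=R.from_quat(c['attitude']).inv().apply(np.atleast_2d(P)-c['eye'])
    return np.c_[q[:,0]/q[:,2]*f+c['cx'],q[:,1]/q[:,2]*f+c['cy']]
def blobs(img,lo,hi,amin=8):
    hsv=cv2.cvtColor(img,cv2.COLOR_RGB2HSV)
    m=cv2.inRange(hsv,np.array(lo),np.array(hi))
    n,l,s,c=cv2.connectedComponentsWithStats(m)
    return m,[(s[i,4],c[i],s[i,:4]) for i in range(1,n) if s[i,4]>=amin]
TEAL=((88,90,40),(108,255,255)); YEL=((15,120,90),(35,255,255))
E
python3 - <<'E'
from h import *
t=cv2.imread('pics/a_top.png')[:,:,::-1].copy(); s=cv2.imread('pics/a_scene.png')[:,:,::-1].copy()
ct=viewer.get_calibration('top');cs=viewer.get_calibration('scene')
for im in(t,s):
    for nm,c in(('teal',TEAL),('yel',YEL)):
        print(nm,[(int(a),p.round(1).tolist(),b.tolist()) for a,p,b in blobs(im,*c)[1]])
cv2.imwrite('pics/b_top.png',cv2.resize(t[145:255,180:340],None,fx=5,fy=5,interpolation=cv2.INTER_CUBIC)[:,:,::-1])
cv2.imwrite('pics/b_scene.png',cv2.resize(s[150:290,170:320],None,fx=4,fy=4,interpolation=cv2.INTER_CUBIC)[:,:,::-1])
E
```

```text
teal [(67, [196.9, 202.9], [193, 199, 9, 9])]
yel [(25, [102.4, 80.2], [100, 78, 6, 6]), (25, [93.6, 82.9], [91, 81, 6, 5]), (27, [84.7, 85.4], [82, 83, 6, 6]), (35, [104.3, 88.2], [101, 85, 7, 7]), (25, [76.2, 88.0], [74, 86, 6, 5]), (25, [67.6, 90.8], [65, 88, 6, 6]), (34, [95.4, 90.8], [92, 88, 7, 6]), (35, [87.1, 93.4], [84, 90, 7, 7]), (35, [78.2, 96.1], [75, 93, 7, 7]), (35, [106.4, 96.5], [103, 93, 7, 7]), (29, [69.9, 98.6], [67, 96, 6, 6]), (34, [98.1, 99.1], [95, 96, 7, 7]), (34, [89.1, 101.7], [86, 99, 7, 6]), (32, [80.8, 104.6], [78, 102, 7, 6]), (29, [72.3, 107.4], [70, 104, 6, 7]), (23, [301.6, 169.0], [299, 167, 6, 5]), (23, [313.2, 171.0], [311, 169, 5, 5]), (24, [322.5, 173.5], [320, 171, 6, 6]), (25, [304.0, 179.4], [302, 177, 5, 6]), (26, [317.4, 182.2], [315, 180, 6, 6]), (23, [299.8, 189.0], [298, 187, 5, 5]), (27, [317.3, 192.6], [315, 190, 6, 6]), (1455, [503.7, 281.3], [490, 235, 22, 117])]
teal [(322, [428.6, 48.8], [416, 39, 26, 21]), (143, [304.2, 230.0], [299, 221, 13, 21])]
yel [(9, [467.0, 0.0], [463, 0, 9, 1]), (601, [155.3, 29.2], [104, 4, 102, 51]), (28, [206.6, 189.8], [204, 188, 7, 5]), (29, [198.8, 194.9], [196, 193, 7, 5]), (29, [188.7, 197.2], [186, 195, 7, 6]), (22, [215.5, 200.1], [213, 198, 7, 5]), (30, [192.9, 203.6], [190, 201, 7, 6]), (32, [205.7, 203.7], [203, 201, 7, 6]), (13, [198.2, 210.2], [196, 209, 6, 4])]
```

```bash
ls pics
```

```text
a_scene.png
a_top.png
a_wrist.png
b_scene.png
b_top.png
```

View pics/b_top.png

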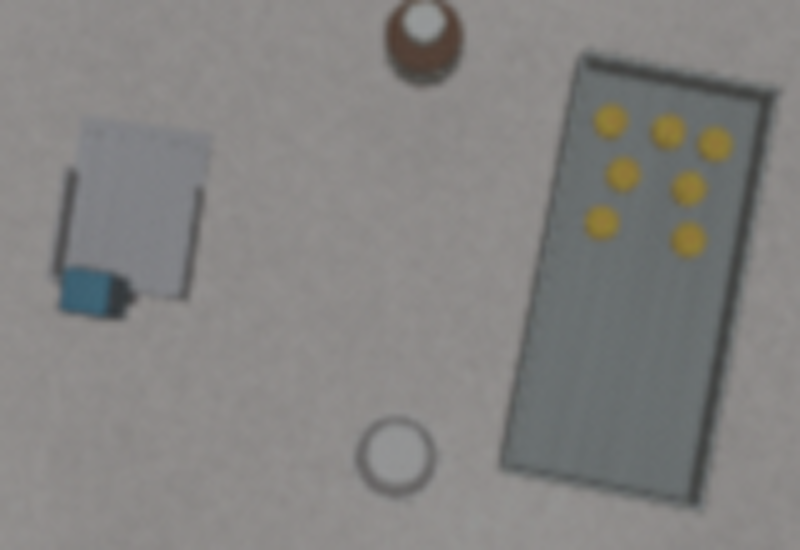

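View pics/b_scene.png

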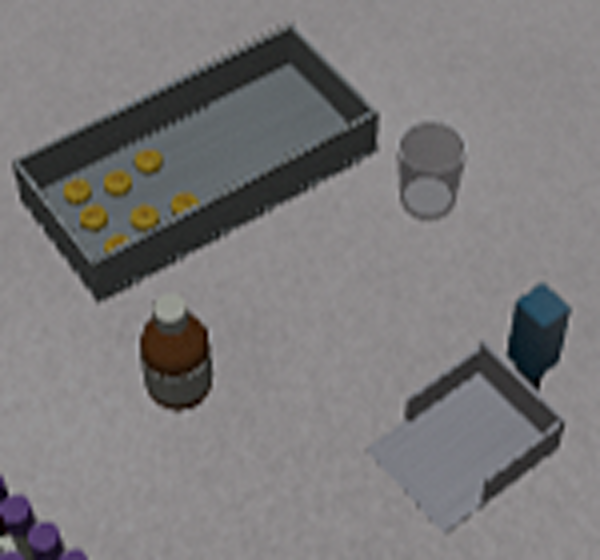

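Run:
```python
from h import *
ct=viewer.get_calibration('top');cs=viewer.get_calibration('scene')
T=np.array([[582,54],[776,92],[697,505],[501,467]])/5-.1*4+[180,145]
P=onz(ct,T,.045);print('tray',P.round(4).tolist(),P.mean(0).round(4));
print([np.linalg.norm(P[i]-P[(i+1)%4]).round(4) for i in range(4)])
d=(P[0]+P[1]-P[2]-P[3]);print('yaw',np.arctan2(d[1],d[0]))
L=onz(ct,np.array([[82,120],[211,134]])/5-.4+[180,145],.002);print('lip',L.round(4).tolist(),np.linalg.norm(L[0]-L[1]))
tp=onz(ct,[196.9,202.9],.1);print('handle',tp, onz(cs,[304.8,224],.114))
w=L[0]-L[1];a=np.arctan2(w[1],w[0])-np.pi/2;print('scoop yaw',a, 'lip mid',L.mean(0))
m=L.mean(0);print('grip pred',m[:2]-.102*np.array([np.cos(a),np.sin(a)]))
caps=np.array([[301.6,169.],[313.2,171],[322.5,173.5],[304,179.4],[317.4,182.2],[299.8,189],[317.3,192.6]])
C=onz(ct,caps,.016)[:,:2];
y=np.arctan2(d[1],d[0]);c,s=np.cos(y),np.sin(y)
print(((C-P.mean(0)[:2])@np.array([[c,-s],[s,c]])).round(4))
for k in(0,np.pi):
  q=(R.from_euler('z',a+k)*R.from_euler('x',np.pi)).as_quat()
  g=np.r_[m[:2]-.102*np.array([np.cos(a),np.sin(a)]),0.2]
  print(manip.solve_ik(g,q),manip.solve_ik(P.mean(0)+[0,0,.2],(R.from_euler('z',y+k)*R.from_euler('x',np.pi)).as_quat()))
```

```text
tray [[0.6808, -0.0996, 0.045], [0.659, -0.2062, 0.045], [0.4335, -0.159, 0.045], [0.4543, -0.0531, 0.045]] [ 0.5569 -0.1295  0.045 ]
[np.float64(0.1088), np.float64(0.2304), np.float64(0.1079), np.float64(0.2313)]
yaw -0.20445573608398104
lip [[0.6516, 0.1849, 0.002], [0.6431, 0.1104, 0.002]] 0.07497678403192354
handle [[0.54767785 0.16309428 0.1       ]] [[0.54299738 0.1572133  0.114     ]]
scoop yaw -0.11343710161648501 lip mid [0.64739019 0.14767274 0.002     ]
grip pred [0.54604575 0.15921853]
[[ 0.0858  0.0299]
 [ 0.0867 -0.0034]
 [ 0.0849 -0.0305]
 [ 0.058   0.0175]
 [ 0.0577 -0.021 ]
 [ 0.0289  0.024 ]
 [ 0.0287 -0.0263]]
[-0.34255844  0.35139841  0.01439223  1.79858213 -0.00591903  0.99165361
 -0.43924313] [-0.07102119  0.31853358  0.31277243  1.75351526 -0.10910056  1.08650267
  0.07345229]
[ 0.08893247  0.40015813 -0.52918905  1.78343308  0.23284737  1.02034691
  2.49960377] [-0.73120768  0.69348734  1.36032133  1.77208327 -0.71032887  1.28220326
 -2.53736598]
```

Run:
```python
from h import *
q=(R.from_euler('z',-.113)*R.from_euler('x',np.pi)).as_quat()
manip.move_pose([.57,.155,.30],q)
c=viewer.get_calibration('wrist');im=viewer.get_image('wrist')
cv2.imwrite('pics/c1.png',im[:,:,::-1]);np.save('c1.npy',c,allow_pickle=True)
print(c,manip.current_tool_pos())
q=(R.from_euler('z',-.204)*R.from_euler('x',np.pi)).as_quat()
manip.move_pose([.557,-.1295,.34],q)
c=viewer.get_calibration('wrist');im=viewer.get_image('wrist')
cv2.imwrite('pics/c2.png',im[:,:,::-1]);np.save('c2.npy',c,allow_pickle=True)
print(c,manip.current_clock())
```

```text
{'vfov': 63.62765363883155, 'cx': 257.0657892879782, 'cy': 193.23818029048468, 'eye': array([0.57693761, 0.2256132 , 0.45907744]), 'attitude': array([ 0.9898969 , -0.05452679, -0.00838225,  0.13061662])} [0.56951271 0.15671644 0.29975328]
{'vfov': 63.62765363883155, 'cx': 257.0657892879782, 'cy': 193.23818029048468, 'eye': array([ 0.57115768, -0.05939659,  0.49905669]), 'attitude': array([ 0.98643492, -0.09947177, -0.01417416,  0.12980992])} 3.5667
```

View pics/c1.png

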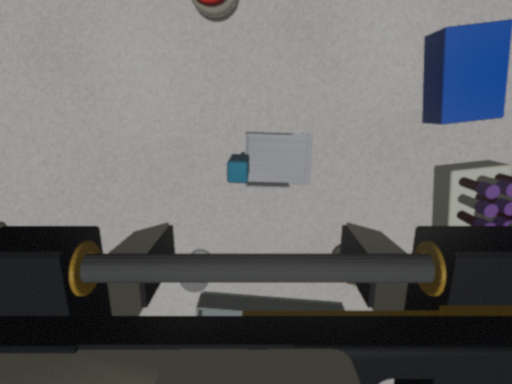

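View pics/c2.png

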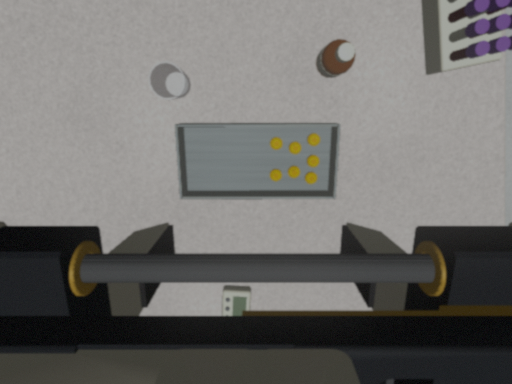

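Run:
```python
import cv2
a=cv2.imread('pics/c1.png')[120:200,220:325];cv2.imwrite('pics/d1.png',cv2.resize(a,None,fx=7,fy=7,interpolation=cv2.INTER_CUBIC))
a=cv2.imread('pics/c2.png')[115:205,170:345];cv2.imwrite('pics/d2.png',cv2.resize(a,None,fx=4.5,fy=4.5,interpolation=cv2.INTER_CUBIC))
```

```text
(no output)
```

View pics/d1.png

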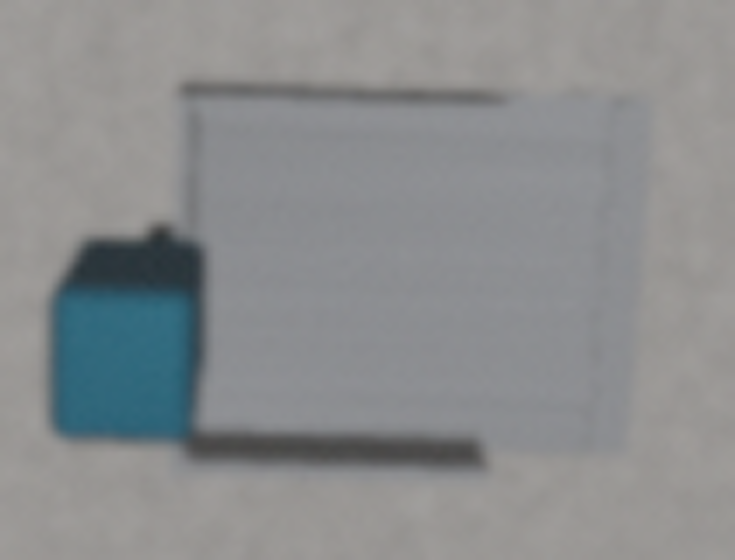

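View pics/d2.png

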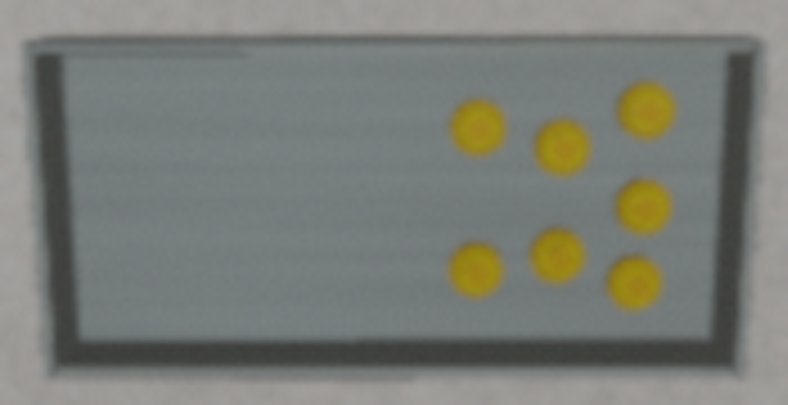

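Run:
```python
from h import *
c1=np.load('c1.npy',allow_pickle=True).item();c2=np.load('c2.npy',allow_pickle=True).item()
H=onz(c1,np.array([[57,292],[192,292],[188,437],[60,435]])/7+[220-.43,120-.43],.114)
L=onz(c1,np.array([[648,95],[622,452]])/7+[220-.43,120-.43],.001)
print('handle',H.mean(0),[np.linalg.norm(H[i]-H[(i+1)%4]).round(4) for i in range(4)])
w=L[0]-L[1];a=np.arctan2(w[1],w[0])-np.pi/2;print('lip',L.mean(0),np.linalg.norm(w),'yaw',a)
d=(L.mean(0)-H.mean(0))[:2];print('handle->lip',np.linalg.norm(d),np.arctan2(d[1],d[0]))
T=onz(c2,np.array([[28,40],[760,40],[740,374],[50,374]])/4.5+[170-.39,115-.39],.045)
print('tray',T.mean(0),[np.linalg.norm(T[i]-T[(i+1)%4]).round(4) for i in range(4)])
d=T[1]+T[2]-T[0]-T[3];y=np.arctan2(d[1],d[0]);print('yaw',y)
F=onz(c2,np.array([[78,340],[713,340]])/4.5+[170-.39,115-.39],.004);print('floor edge',np.linalg.norm(F[0]-F[1]))
m,b=blobs(cv2.imread('pics/c2.png')[:,:,::-1].copy(),*YEL)
C=np.array([p for _,p,bb in b if 115<p[1]<205 and 170<p[0]<345])
C=onz(c2,C,.016)[:,:2]-T.mean(0)[:2];c,s=np.cos(y),np.sin(y);print((C@np.array([[c,-s],[s,c]])).round(4))
print((F[:,:2]-T.mean(0)[:2])@np.array([[c,-s],[s,c]]))
```

```text
handle [0.54646054 0.16116144 0.114     ] [np.float64(0.0217), np.float64(0.0239), np.float64(0.0209), np.float64(0.0235)]
lip [0.64673999 0.14686373 0.001     ] 0.07631715580718865 yaw -0.1381709496249537
handle->lip 0.101293601684051 -0.14162415506132178
tray [ 0.55575053 -0.13131189  0.045     ] [np.float64(0.233), np.float64(0.1104), np.float64(0.2338), np.float64(0.1106)]
yaw -0.200934694265256
floor edge 0.2330625318651781
[[ 0.0866  0.0302]
 [ 0.0288  0.0247]
 [ 0.058   0.0178]
 [ 0.0869 -0.0028]
 [ 0.0574 -0.0202]
 [ 0.0288 -0.0251]
 [ 0.0849 -0.0298]]
[[-0.11623379 -0.05393079]
 [ 0.11682874 -0.0538833 ]]
```

Two views agree to about 2 mm, and the sizes match the given ones. The handle is at (0.5465, 0.161) with yaw about -0.138. The tray centre is at (0.556, -0.131) with yaw -0.202. I'll grasp along the scoop's x.

```bash
cat >> h.py <<'E'
TR=np.array([.556,-.131]);TY=-.202
def Q(yaw,pitch=0): # pitch>0: mouth up
    return (R.from_euler('z',yaw)*R.from_euler('y',-pitch)*R.from_euler('x',np.pi)).as_quat()
def tcp_for(lip_tray_x,lip_z,pitch=0,y=0,dz=0.066):
    """TCP so that scoop lip (underside) is at tray x, height z"""
    rot=R.from_euler('z',TY)*R.from_euler('y',-pitch)
    lip=np.r_[TR+R.from_euler('z',TY).apply([lip_tray_x,y,0])[:2],lip_z]
    return lip+rot.apply([-.102,0,dz]),Q(TY,pitch)
E
python3 - <<'E'
from h import *
for a in [(-.003,.2,0),(-.003,.0043,0),(.112,.0043,0),(.105,.06,.35),(.06,.25,.35),(.06,.20,0)]:
    j=manip.solve_ik(*tcp_for(*a)); print(a,None if j is None else np.round(j,2))
q=Q(-.138)
manip.move_pose([.5465,.161,.19],q)
manip.servo_line([.5465,.161,.066],vel=.1)
print(manip.current_force())
effector.close(50)
print(manip.current_finger_gap(),manip.current_tool_pos(),manip.current_force())
manip.servo_line([.5465,.161,.20],vel=.1)
print(manip.current_finger_gap(),manip.current_force(),manip.current_clock())
cv2.imwrite('pics/e_s.png',viewer.get_image('scene')[:,:,::-1]);cv2.imwrite('pics/e_w.png',viewer.get_image('wrist')[:,:,::-1])
E
```

```text
(-0.003, 0.2, 0) [ 0.07  0.1   0.12  1.96 -0.01  1.08 -0.01]
(-0.003, 0.0043, 0) [ 0.09  0.39  0.11  2.13 -0.07  0.63  0.04]
(0.112, 0.0043, 0) [ 0.1   0.54  0.11  1.86 -0.08  0.75  0.05]
(0.105, 0.06, 0.35) [ 0.11  0.35  0.08  2.21 -0.09  0.23  0.06]
(0.06, 0.25, 0.35) [ 0.06 -0.05  0.12  2.14  0.02  0.7  -0.04]
(0.06, 0.2, 0) [ 0.07  0.21  0.13  1.82 -0.03  1.11  0.01]
[-0.93440642  0.61433616  0.25741368]
0.023669430761760833 [0.54660251 0.16097886 0.06600579] [ 1.35813684 -0.18596927  0.25261465]
0.02411077434584654 [-0.33085557  0.1360195  -2.23816959] 8.75
```

View pics/e_s.png

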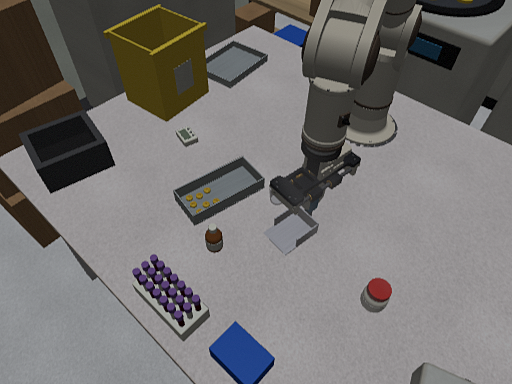

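View pics/e_w.png

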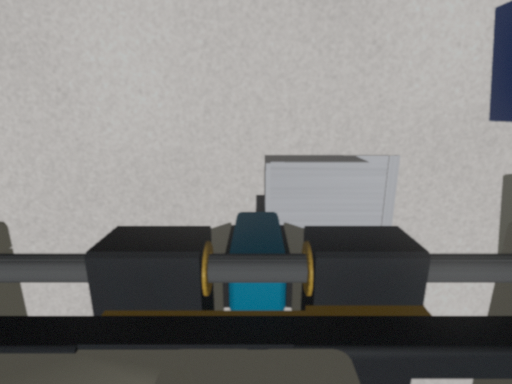

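The scoop is held and level; the wrist view shows the pan edge from (265,160) to (398,155), aligned with the jaws. Next I'll lower it into the empty half of the tray.

Run:
```python
from h import *
manip.move_pose(*tcp_for(-.003,.16))
p,q=tcp_for(-.003,.02); manip.servo_line(p,ori=q,vel=.12)
f0=manip.current_force();print(f0)
for z in np.arange(.010,-.0005,-.001):
    p,q=tcp_for(-.003,z,-.008); manip.servo_line(p,ori=q,vel=.05)
    f=manip.current_force()-f0;print(round(z,4),f.round(2),manip.current_tool_pos()[2].round(4))
    if f[2]>2.5: break
cv2.imwrite('pics/f_t.png',cv2.resize(viewer.get_image('top')[140:260,260:360],None,fx=5,fy=5)[:,:,::-1]);cv2.imwrite('pics/f_s.png',viewer.get_image('scene')[:,:,::-1])
cv2.imwrite('pics/f_w.png',viewer.get_image('wrist')[:,:,::-1]);print(manip.current_clock())
```

```text
[-1.22854472 -0.65569968 -1.12101171]
0.01 [ 0.33 -0.45 -0.07] 0.0765
0.009 [0.78 1.66 0.06] 0.0758
0.008 [1.42 0.12 0.17] 0.0748
0.007 [ 1.06 -0.38 -1.25] 0.0738
0.006 [ 0.79  0.57 -0.89] 0.0727
0.005 [ 1.83  0.93 -1.13] 0.0717
0.004 [ 0.98  1.   -1.15] 0.0707
0.003 [-2.86  1.55  7.83] 0.0705
13.5083
```

View pics/f_w.png

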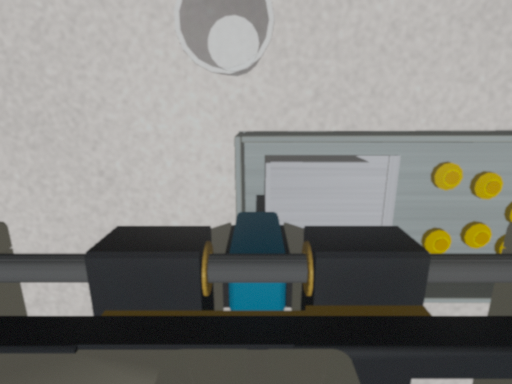

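View pics/f_s.png

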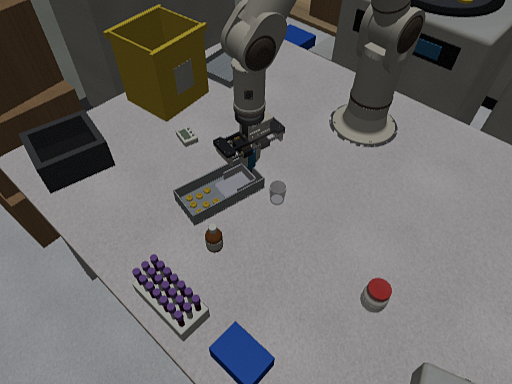

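Contact is at lip z of about 4 mm, as expected. The wrist view shows the pan inside the tray, with the lip edge at column 398 and the nearest stopper at (438,240). Next I'll push it along the floor.

```bash
cat > push.py <<'E'
from h import *
import sys
def push(xs,z,fmax=18,vel=.05,y=0):
    u=R.from_euler('z',TY).apply([1,0,0])
    for x in xs:
        p,q=tcp_for(x,z,-.008,y); manip.servo_line(p,ori=q,vel=vel)
        f=manip.current_force(); a=manip.current_tool_pos()
        ax=u[:2]@(a[:2]-TR)+.102
        print(round(x,4),'lipx',round(ax,4),'z',round(a[2],4),'Fx',round(f@u,2),'Fz',round(f[2],2))
        if -f@u>fmax: print('stop');break
def look(n):
    cv2.imwrite(f'pics/{n}_t.png',cv2.resize(viewer.get_image('top')[140:260,260:360],None,fx=5,fy=5,interpolation=cv2.INTER_CUBIC)[:,:,::-1])
    cv2.imwrite(f'pics/{n}_w.png',viewer.get_image('wrist')[:,:,::-1]);print(manip.current_clock())
E
python3 - <<'E'
from push import *
push(np.arange(.004,.0845,.008),.0035)
look('g')
E
```

```text
0.004 lipx 0.0012 z 0.0709 Fx -6.03 Fz 6.69
0.012 lipx 0.0126 z 0.0707 Fx -0.14 Fz -2.25
0.02 lipx 0.0155 z 0.071 Fx -20.24 Fz 29.21
stop
14.5167
```

View pics/g_w.png

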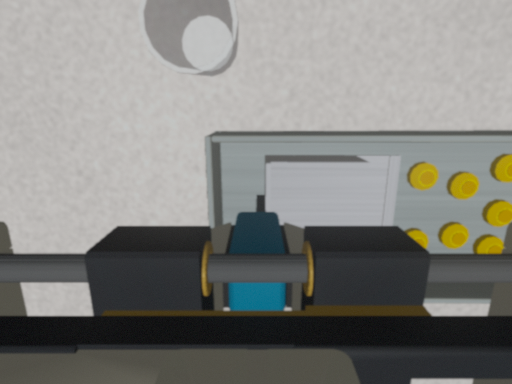

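View pics/g_t.png

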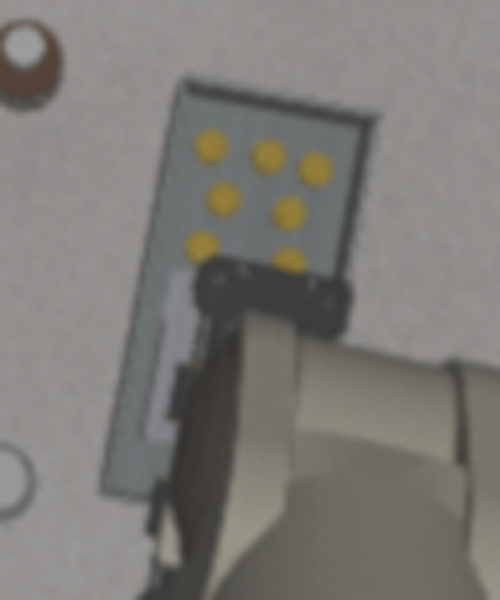

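The lip dug into the floor (Fz 29 N) with the slight nose-down pitch, so I'll ride just above the floor instead.

```bash
sed -i 's/p,q=tcp_for(x,z,-.008,y)/p,q=tcp_for(x,z,PI,y)/; s/^import sys/PI=0.0/' push.py
python3 - <<'E'
from push import *
p,q=tcp_for(.0155,.008); manip.servo_line(p,ori=q,vel=.05)
print(manip.current_force(),manip.current_finger_gap())
push(np.arange(.016,.0845,.006),.0047,fmax=14)
look('h')
E
```

```text
[-0.29370533  0.01835793 -1.59263246] 0.023995837671723676
0.016 lipx 0.016 z 0.0701 Fx -0.67 Fz -1.33
0.022 lipx 0.0228 z 0.0707 Fx -0.26 Fz -2.06
0.028 lipx 0.0286 z 0.0708 Fx -0.24 Fz -2.32
0.034 lipx 0.0345 z 0.0708 Fx -0.01 Fz -2.11
0.04 lipx 0.0405 z 0.0708 Fx -0.49 Fz -2.07
0.046 lipx 0.0465 z 0.0708 Fx -0.41 Fz -2.66
0.052 lipx 0.0525 z 0.0708 Fx 0.3 Fz -2.51
0.058 lipx 0.0585 z 0.0708 Fx 0.1 Fz -2.39
0.064 lipx 0.0645 z 0.0708 Fx -0.38 Fz -1.2
0.07 lipx 0.0705 z 0.0708 Fx 0.05 Fz -2.15
0.076 lipx 0.0765 z 0.0708 Fx 0.29 Fz -2.03
0.082 lipx 0.0824 z 0.0707 Fx 0.26 Fz -1.91
18.075
```

View pics/h_w.png

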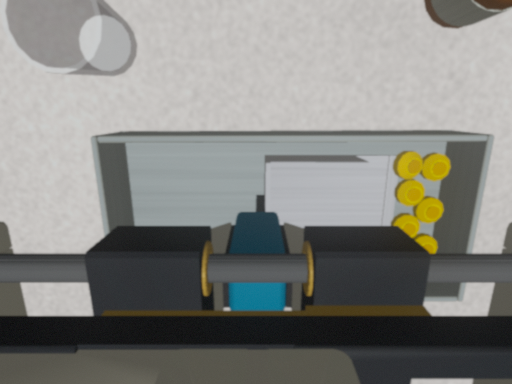

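View pics/h_t.png

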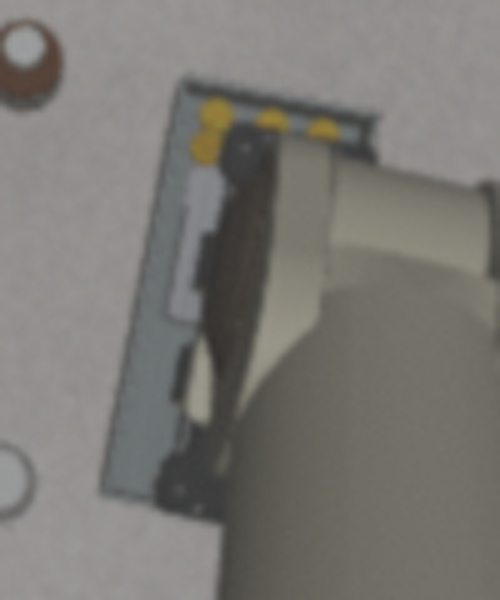

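The caps are packed two deep between the lip (column about 390) and the end wall (column about 440). I'll keep pushing slowly.

Run:
```python
from push import *
push(np.arange(.085,.1125,.003),.0045,fmax=15,vel=.04)
look('i')
```

```text
0.085 lipx 0.0852 z 0.0705 Fx -0.3 Fz -2.18
0.088 lipx 0.0882 z 0.0705 Fx -0.06 Fz -1.09
0.091 lipx 0.0913 z 0.0705 Fx 0.06 Fz -2.16
0.094 lipx 0.0944 z 0.0706 Fx -0.54 Fz -1.56
0.097 lipx 0.0973 z 0.0705 Fx -0.28 Fz -2.86
0.1 lipx 0.1 z 0.0704 Fx -1.16 Fz -3.17
0.103 lipx 0.1034 z 0.0705 Fx -0.24 Fz -2.14
0.106 lipx 0.1064 z 0.0706 Fx -0.4 Fz -2.27
0.109 lipx 0.1093 z 0.0705 Fx -0.95 Fz -2.29
0.112 lipx 0.1123 z 0.0705 Fx -0.12 Fz -2.41
20.675
```

View pics/i_w.png

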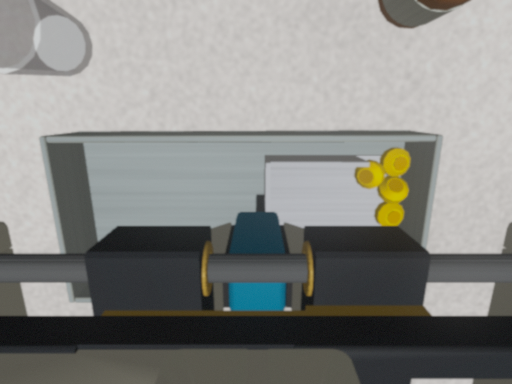

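View pics/i_t.png

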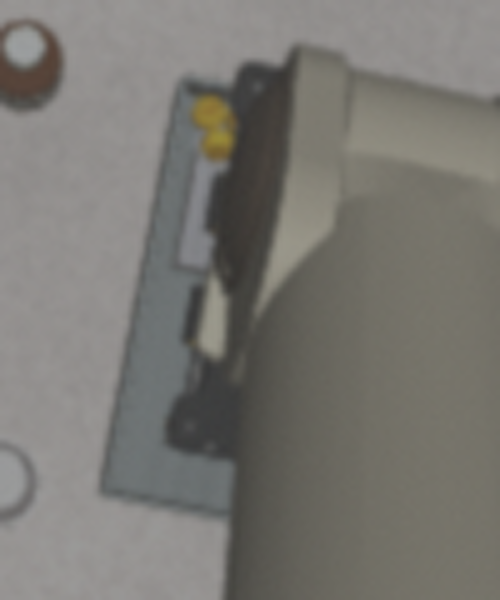

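The stoppers have ridden up onto the lip and pan at (370,176), (397,162), (394,190) and (391,214), with others hidden under the gripper. Now I'll tilt the mouth up while rising along the end wall so they slide back.

Run:
```python
from push import *
for pt in np.arange(.04,.281,.04):
    z=.0055+.100*np.sin(pt)
    p,q=tcp_for(.1115,z,pt)
    manip.servo_line(p,ori=q,vel=.04)
    print(round(pt,2),manip.current_force().round(2),manip.current_q()[5].round(3))
manip.sleep(.5)
look('j')
print(manip.current_finger_gap())
cv2.imwrite('pics/j_s.png',cv2.resize(viewer.get_image('scene')[120:260,160:330],None,fx=4,fy=4)[:,:,::-1])
```

```text
0.04 [-1.66  0.81 -2.2 ] 0.688
0.08 [-1.19  0.03 -2.95] 0.629
0.12 [-0.06  0.77 -2.54] 0.567
0.16 [-0.32  0.34 -1.92] 0.505
0.2 [-0.43  0.17 -2.2 ] 0.442
0.24 [ 0.59 -0.28 -2.04] 0.377
0.28 [-0.32 -0.12 -3.12] 0.311
23.025
0.024079659041461365
```

View pics/j_w.png

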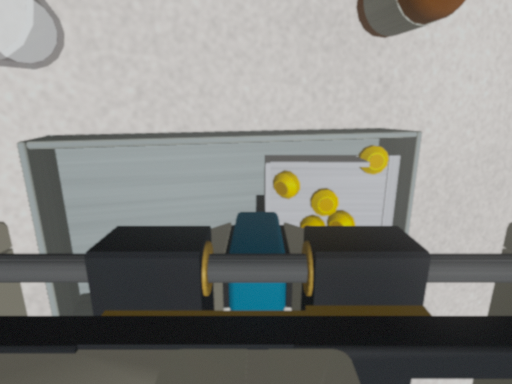

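View pics/j_s.png

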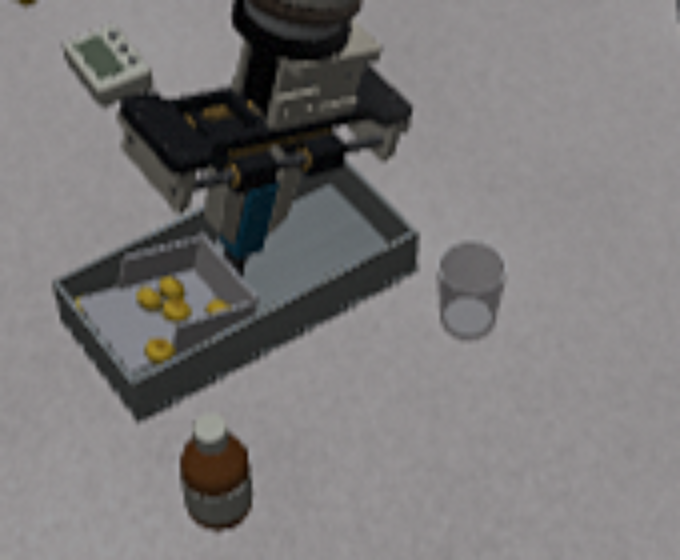

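Four stoppers lie within the pan's walls. One sits on the +y lip edge at (374,160), caught by the end of the side wall. I'll roll the scoop slightly while still low in the tray so it slides in.

```bash
cat >> push.py <<'E'
def tcp_roll(x,z,pitch,roll,y=0,dz=.066):
    rot=R.from_euler('z',TY)*R.from_euler('y',-pitch)*R.from_euler('x',roll)
    lip=np.r_[TR+R.from_euler('z',TY).apply([x,y,0])[:2],z]
    return lip+rot.apply([-.102,0,dz]),(rot*R.from_euler('x',np.pi)).as_quat()
E
python3 - <<'E'
from push import *
for r,z in((.0,.040),(.07,.044),(.14,.047),(.2,.050),(.24,.050)):
    p,q=tcp_roll(.109,z,.28,r)
    print(manip.solve_ik(p,q)[5].round(3))
    manip.servo_line(p,ori=q,vel=.04)
manip.sleep(.4)
print(manip.current_force())
look('k')
cv2.imwrite('pics/k_s.png',cv2.resize(viewer.get_image('scene')[120:260,160:330],None,fx=4,fy=4)[:,:,::-1])
E
```

```text
0.322
0.341
0.369
0.402
0.423
[-0.37835929  0.56799466 -2.10199628]
25.0833
```

View pics/k_w.png

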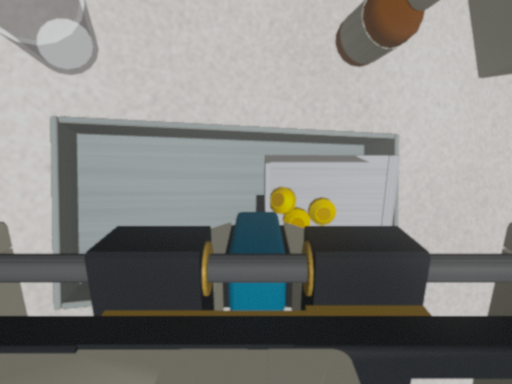

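View pics/k_s.png

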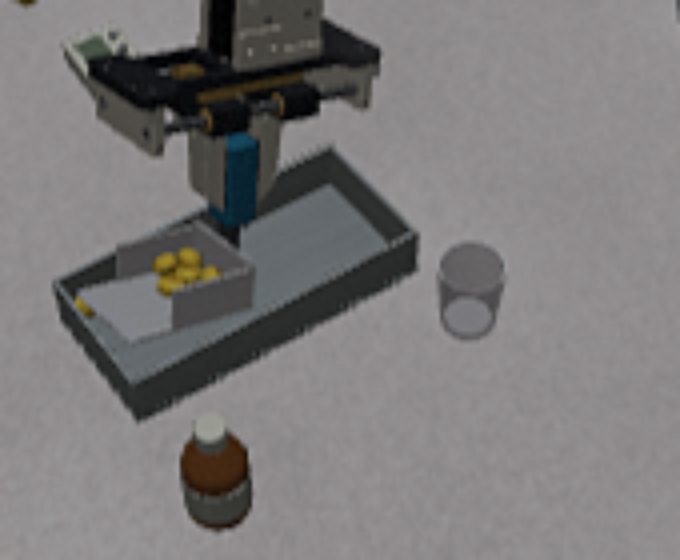

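The edge stopper slid in, and about five are now against the back of the pan. One shows between the lip and the end wall at scene crop (85,308). I'll undo the roll, back off from the wall while low, and look again.

Run:
```python
from push import *
for x,r,z in((.105,.12,.046),(.098,.0,.040),(.085,0,.040),(.060,0,.040)):
    p,q=tcp_roll(x,z,.28,r)
    manip.servo_line(p,ori=q,vel=.05)
manip.sleep(.2)
print(manip.current_force())
look('l')
cv2.imwrite('pics/l_s.png',cv2.resize(viewer.get_image('scene')[120:260,160:330],None,fx=4,fy=4)[:,:,::-1])
```

```text
[ 0.10305943  0.36965815 -2.0811106 ]
27.3667
```

View pics/l_w.png

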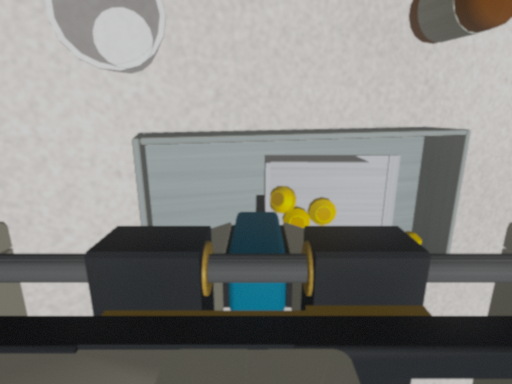

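View pics/l_s.png

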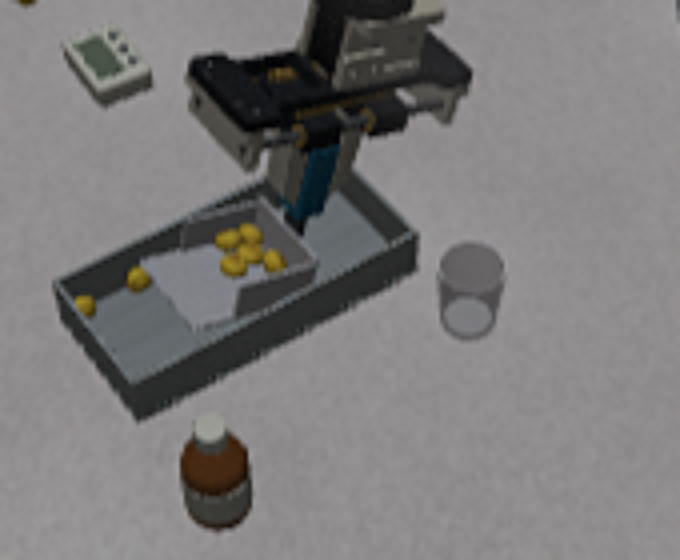

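Run:
```python
from h import *
cs=viewer.get_calibration('scene');cw=viewer.get_calibration('wrist')
U=R.from_euler('z',-TY)
for nm,c,uv in(('s',cs,[[194.3,189.5],[181,196.3]]),('w',cw,[[413,240]])):
  for z in(.012,.045):
    P=onz(c,uv,z); P[:,:2]-=TR; print(nm,z,U.apply(P).round(3).tolist())
```

```text
s 0.012 [[0.057, -0.048, 0.012], [0.101, -0.048, 0.012]]
s 0.045 [[0.068, -0.022, 0.045], [0.111, -0.021, 0.045]]
w 0.012 [[0.113, -0.048, 0.012]]
w 0.045 [[0.08, -0.03, 0.045]]
```

Run:
```python
from push import *
for x,y,z in((.060,.003,.055),(.060,.003,.10)):
    p,q=tcp_roll(x,z,.28,0,y)
    manip.servo_line(p,ori=q,vel=.06)
manip.sleep(.2)
print(manip.current_force())
look('m')
cv2.imwrite('pics/m_s.png',cv2.resize(viewer.get_image('scene')[120:260,160:330],None,fx=4,fy=4)[:,:,::-1])
```

```text
[-2.92235542e-03  5.12014085e-01 -2.95607806e+00]
29.025
```

View pics/m_s.png

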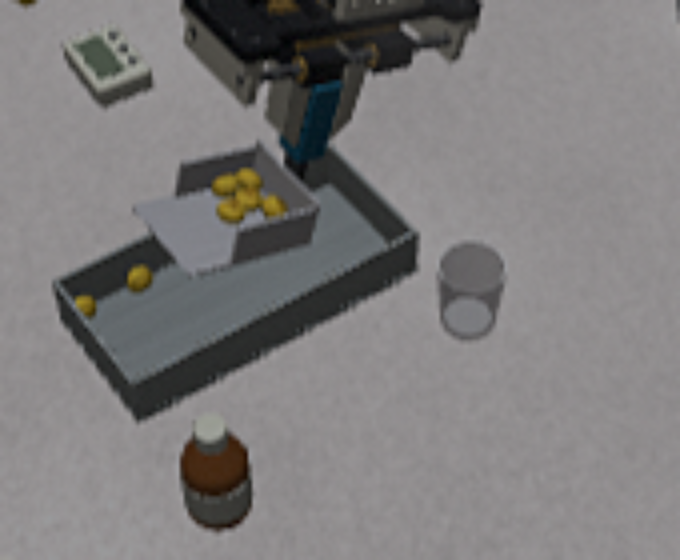

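View pics/m_w.png

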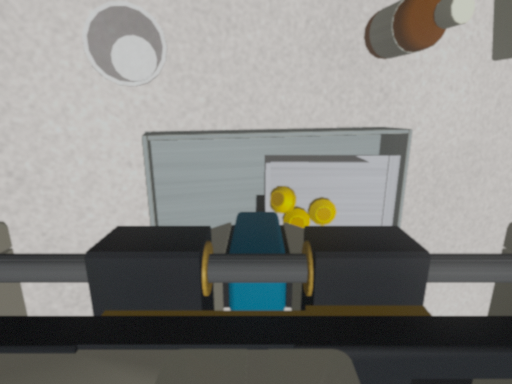

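Five stoppers are in the pan and two are left in the tray. The pan's lip corner is still at (399,155) in the wrist view, so it has not slipped in the grip. I'll raise and level it.

Run:
```python
from push import *
p,q=tcp_roll(.050,.205,.28,0); manip.servo_line(p,ori=q,vel=.07)
for pt,z in ((.19,.195),(.1,.185),(.0,.175)):
    p,q=tcp_roll(.050,z,pt,0); manip.servo_line(p,ori=q,vel=.035)
manip.sleep(.6)
print(manip.current_force(),manip.current_tool_pos(),R.from_quat(manip.current_tcp_rot()).as_matrix()[:,2],manip.current_finger_gap(),abs(manip.current_joint_velocities()).max())
look('n')
s=viewer.get_image('scene');cv2.imwrite('pics/n_s.png',cv2.resize(s[90:270,130:330],None,fx=3.5,fy=3.3,interpolation=cv2.INTER_CUBIC)[:,:,::-1])
```

```text
[-0.31640258  0.0817815  -2.64634288] [ 0.50504433 -0.12056046  0.24105745] [ 2.30248947e-04 -3.64109918e-05 -9.99999973e-01] 0.023470992302616345 0.003232631597580711
32.3
```

View pics/n_s.png

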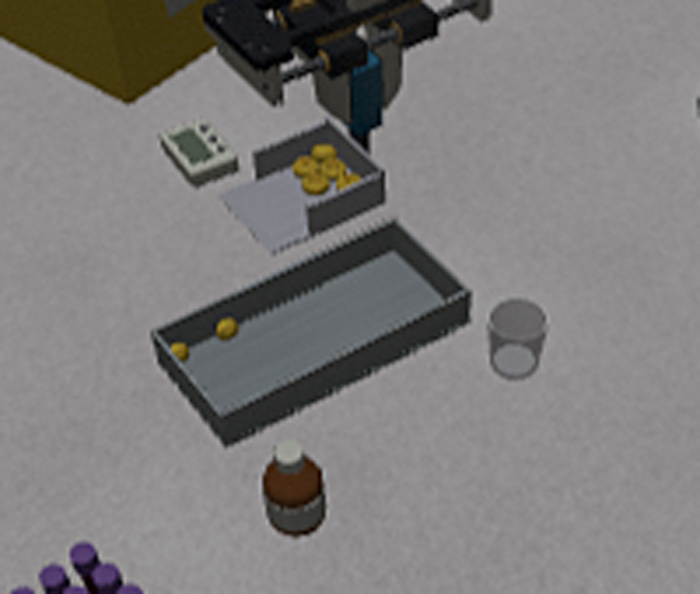

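View pics/n_w.png

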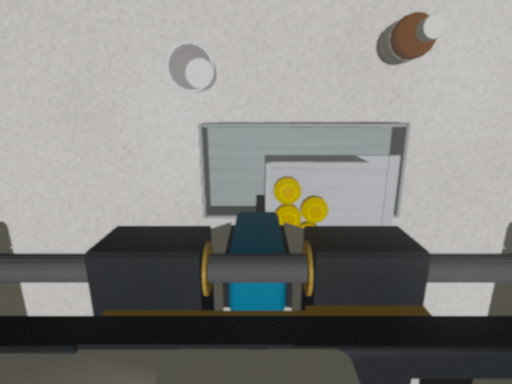

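Five stoppers are in the level pan, with the underside at about 0.175 m over the tray and the arm still. The bystanders look unmoved. Handing in.

Run:
```python
from h import *
print(manip.current_joint_velocities().round(4),manip.current_clock()); manip.hand_in()
```

```text
[-0.0006  0.0004  0.     -0.0018 -0.0012  0.0008  0.0002] 32.35
the job is handed in; nothing more can be done
```

I scooped five of the seven stoppers and handed the job in at 32.4 s, with the gripper holding the loaded scoop level and still over the tray. The pan's underside is about 17.5 cm above the bench.

- **Last checks:** the pictures show five stoppers in the pan and the other two still in the tray, with none spilled. The bottle, beaker and timer look unmoved in the last views; I did not re-check the jar, which was out of frame. The tool axis is vertical to within 0.001 rad. The scoop showed no slip in the grip, and joint speeds were about zero. I did not measure the pan's level separately.
- **Problem on the way:** my first push was tilted slightly nose-down, and the lip dug into the tray floor (about 20 N along the tray, 29 N vertical). I raised the scoop and pushed just above the floor instead, which took almost no force.
- **Edge stopper:** one stopper caught on the edge of the lip. I rolled the scoop slightly while it was still low in the tray, and the stopper slid into the pan.

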